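# Post a rejected module through the spring flap of the drop box

### The job

Post the rejected module (red dot) into the blue drop box: swing the yellow self-closing flap open with one finger and keep it open with that finger while the other finger pushes the module along the lane until it drops into the bin behind, then let the flap close. Only push: never lift the module, and don't let it push the flap or lean on it. Leave the good module and everything else on the bench where it is.

Things in the scene. Friction and masses are not known exactly. Their poses are not given: they have to be found in the camera images.
- reject_box: Blue drop box fixed to the bench. Origin at bench level under the gate, on the lane's centre line; x points along the lane through the gate to the bin, y to the left looking that way, z up. Solid deck: x -170 to 0 mm, y -100 to 100, top at z 70. Nothing is above the deck, flap or bin. All mm figures in the other entries are in this frame.
- lane_end (a point): Centre of the lane's far end at floor height (box x 0, y 0, z 70 mm). The lane has a white floor, 48 mm wide (y -24 to 24), between aluminium rails 4 mm thick and 10 mm high that run along the deck. The closed flap stands at x = 0, at the deck's edge.
- bin_floor (a point): Centre of the floor of the open-topped bin behind the gate: inside x 0 to 130 mm, y -95 to 95, floor at z 6; side walls reach z 70, the clear end wall z 100.
- hinge_top (a point): Top of the steel hinge post of the flap (radius 6 mm, box x 0, y 78, top at z 130). A stop post (radius 5, top at z 128) stands at the flap's other end, x 0, y -42.
- flap (a joint): Yellow flap: 0 closed, across the lane end; grows as it swings horizontally away from the deck over the bin, at most 1.45 rad. Upright axis in the hinge post. Panel 4 mm thick, 8 to 110 mm from the axis (closed: y 70 to -32), z 74 to 122 mm. A spring shuts it: torque 0.072 N m at 0, plus 0.12 N m per rad, so 2 to 5 N on a finger 35 mm from the axis.
- flap_edge (a point): Point on the flap's free edge (black band), 110 mm from the hinge axis, half-way up the panel.
- reject_module_center (a point): Centre of the rejected module: green circuit board with black potted block, red dot on top, 50 mm long (its x, along the lane), 40 mm wide, 30 mm high, about 80 g, loose on the lane floor 25 mm or more before the gate (its front face). This point is 15 mm above its underside; its axes are close to the box's axes.
- good_module_center (a point): Centre of the good module: the same but with a green dot, standing on the deck to the right of the lane (box y about -66 mm). Must stay there.
- parts_bin: Blue open bin 100 x 120 x 60 mm, loose bystander; origin under its centre.
- red_bin: Red open bin 100 x 120 x 60 mm, loose bystander; origin under its centre.
- solvent: Pale bottle with a paper label and red cap, 64 mm across, 170 mm high, loose bystander; origin under its centre.
- screwdriver: Screwdriver lying on the bench, loose bystander; its x runs along it.
- phone: Black phone 120 x 60 x 10 mm lying flat, loose bystander; origin under its centre.
- tape_roll: Yellow roll of tape lying flat, 90 mm across, 25 mm high, loose bystander; origin under its centre.
Not all that is in view belongs to the job. Leave any pink look-alike of the part that bears reject_module_center alone.

How it is judged:
By the outcome, as a careful person would: the job done as asked, in the order asked, and still so for the second after the job is handed in, with the robot touching nothing.
It also fails if it takes over 38 s, if anything falls off the work surface, if the arm or the gripper's body presses on something with over 40 N, if the wrist force passes 120 N, or if a joint passes its speed limit or range.

### The arm

A 6-joint arm with a two-finger parallel gripper is mounted at the origin on the work surface. World frame = base frame: x ahead of the robot, y to its left, z up, the work surface at z = 0. Lengths are in mm, angles in rad, forces in N, time in s.
With the tool pointing down it reaches from about 300 to 775 mm from the base axis. Payload 14.6 kg.
Tool frame: the origin (TCP) lies at the very end of the fingers, on their centre line; the grasp point (between the pads) lies 19 mm behind it; z points along the fingers, y is the line along which they close (so a half turn about z gives the same grasp; the last joint's range is limited). The gripper opens to 94 mm and grips with 3 to 60 N. Pads are 16 mm wide; open, the fingers measure 119 mm over their backs; the gripper's body (75 mm by 177 mm) begins 78 mm behind the grasp point.
Start: joints at [1.196, 0.3, 1.521, -0, 1.321, -0.067], TCP at [166.627, 524.142, 205.446] pointing down, gripper open.
Joint ranges: [-3.03, 3.03], [-0.79, 2.21], [0.23, 2.52], [-1.04, 4.18], [0, 3.07], [-2.55, 2.55]. Speed limits (rad/s): [2.22, 2.22, 2.57, 3.14, 3.14, 3.14].

### API

Orientations are given as [roll, pitch, yaw] about the fixed x, y, z axes, in that order (R = Rz(yaw) Ry(pitch) Rx(roll)).
In Python, from cell import manip, camera, get_calibration gives the robot as it stands. The module is installed in compiled form; this text tells all that it offers.
- The arm moves only by the tool jog_arm, never from a script. Its argument "plan" is one flat list of numbers, 6 for each row, row after row: the shift along the world's x, y, z in m, then the turn, a rotation vector about the world's x, y, z in degrees. A call has 1 to 20 rows; each row is the pose to reach, as a shift and turn from the pose commanded when the call began; what a row does not reach only later rows make up. A row lasts 1/10 s, in which the tool goes at most 50 mm and 8.59 degrees, less where a joint would pass 70% of its speed; a pose out of reach is approached as far as the arm can. A call with a gripper value outside its range is refused whole. "claw" is the finger opening in m, from 0 to 0.094, set as the call begins (left out, the last holds). The fingers move at their own pace and stop on an object; "force" is the grip in N (left out, the last holds). Time passes only in rows, so rows that repeat a pose let the fingers close. It gives the time, the measured TCP pose, the force, the opening and the grip force at its end, in the units of the state.
- manip.read_state(): the state, without advancing time (a new reading comes with each control period).
- camera(name): name is "side" or "top"; returns (picture, depth): 420x560x3 uint8, red, green, blue; 420x560 float32, mm along the optical axis (not along the pixel's ray), 0 where there is no reading.
- get_calibration(name): a dict with "fx", "fy", "cx", "cy" (pixels), "origin" and "attitude" of the camera in the world. Camera axes: x right, y down, z forward; pixel columns grow to the right and rows downward; lengths in mm; the calibration is good to about 2 mm. A picture is of the moment at which its call begins. get_calibration takes no time and is no camera call.
- manip.sign_off(): hands the job in; it is judged then, once.
The state is a dict: "clock": time; "joints": joint angles; "qd": joint speeds; "effort": joint torques, N m; "eef_pos": TCP position; "eef_rot": TCP orientation; "wrist_force": force on the tool from outside, world axes, zero at the start; "moment": the same for the moment, N m; "finger_gap": finger opening in mm; "finger_force": force on a finger pad.
Only numpy, scipy, OpenCV 4.12 (cv2) and the standard library are available. Lean on these libraries where they do the work, as an engineer would, in place of code of your own. Each camera call takes 0.05 s, during which the arm holds its last target. There are 200 camera calls.

## Working session

There is one attempt and no reset: what is moved stays moved. The work goes in short steps, Python scripts to look and compute and a tool call to move; the robot and the scene stay as the last step left them, time stands still between calls to the robot, and variables do not carry over. Pictures are saved under pics/ and viewed, at most 10 in all, crops included, and the job is handed in when it is done.

Besides the shell and the picture viewer there is one more tool, called in YAML: its name, and indented under it one key for each argument. jog_arm: Moves the arm, as the interface text tells. Its arguments: {"type":"object","properties":{"plan":{"type":"array"},"claw":{"type":"number"},"force":{"type":"number"}},"required":["plan"]}

```bash
mkdir -p pics; cat > h.py <<'E'
import numpy as np, cv2
from cell import manip, camera, get_calibration
def snap(n,f):
    p,d=camera(n); cv2.imwrite(f'pics/{f}.png',p[:,:,::-1]); np.savez(f'pics/{f}.npz',p=p,d=d); return p,d
E
python3 - <<'E'
from h import *
for n in('top','side'):
    snap(n,n+'1'); print(get_calibration(n))
print(manip.read_state())
E
```

```text
{'fx': 399.81378610156844, 'fy': 399.81378610156844, 'cx': 287.2058598538977, 'cy': 210.4406698193908, 'origin': array([ 294.82046076,  -81.3091895 , 1181.80600962]), 'attitude': array([-2.93419130e+00,  2.47492405e-04, -1.57957598e+00])}
{'fx': 543.1856918770018, 'fy': 543.1856918770018, 'cx': 278.3862655606233, 'cy': 208.28663157524767, 'origin': array([  289.0321792 , -1148.03472715,  1210.0947319 ]), 'attitude': array([-2.36619311,  0.01959869, -0.21701264])}
{'clock': 0.1, 'joints': array([ 1.19642204e+00,  3.00416018e-01,  1.52149721e+00, -2.00873971e-05,
        1.32070038e+00, -6.66134430e-02]), 'qd': array([-0.00128147, -0.00131449, -0.00205152, -0.00020032,  0.00090322,
        0.00091038]), 'effort': array([ 2.30449994e-03, -5.32642114e+01, -3.53285551e+01,  7.09946570e-02,
        2.34334875e-02, -6.51967525e-05]), 'eef_pos': array([166.5405048 , 523.94093715, 204.95202138]), 'eef_rot': array([-3.14057267e+00, -4.85448511e-05,  2.83383677e+00]), 'wrist_force': array([-0.10407829,  0.0774582 , -0.12955319]), 'moment': array([-0.00815066, -0.02484528,  0.0080161 ]), 'finger_force': 0.0, 'finger_gap': 93.75828503808269}
```

View pics/top1.png

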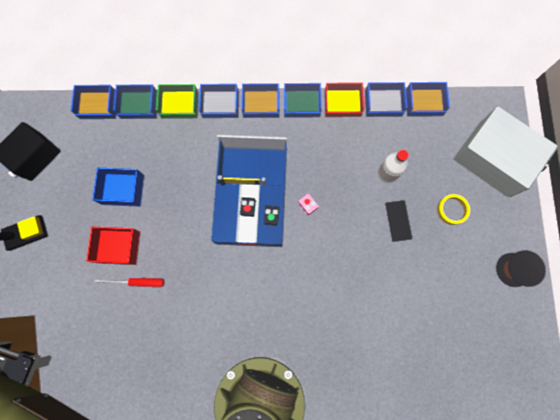

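View pics/side1.png

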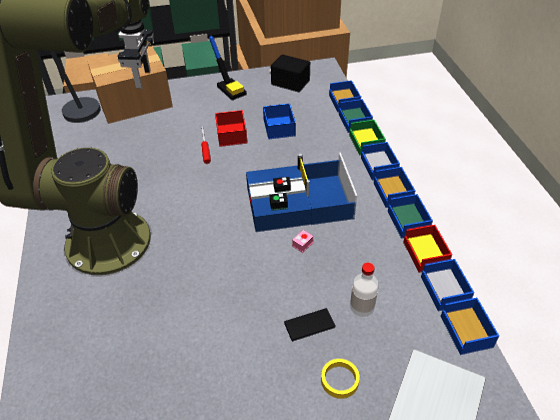

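Top view: the box is at about (250,190), with its lane pointing up the image. Candidates for the reject module are the red-dot module in the lane (248,206), the green-dot module on the deck (271,215) and the pink look-alike on the bench (308,204). I choose (248,206), and will check it in a close crop.

```bash
cat >> h.py <<'E'
from scipy.spatial.transform import Rotation as R
def ray(n,uv,z):
    c=get_calibration(n); uv=np.atleast_2d(uv).astype(float)
    d=np.c_[(uv[:,0]-c['cx'])/c['fx'],(uv[:,1]-c['cy'])/c['fy'],np.ones(len(uv))]
    d=R.from_euler('xyz',c['attitude']).apply(d); o=c['origin']
    return o+d*((z-o[2])/d[:,2])[:,None]
def cloud(n,d):
    c=get_calibration(n); v,u=np.mgrid[:420,:560]
    P=np.stack([(u-c['cx'])/c['fx']*d,(v-c['cy'])/c['fy']*d,d],-1)
    return R.from_euler('xyz',c['attitude']).apply(P.reshape(-1,3)).reshape(420,560,3)+c['origin']
E
python3 - <<'E'
from h import *
p=np.load('pics/top1.npz'); d=p['d']; p=p['p']
crop=cv2.resize(p[125:255,200:330],None,fx=4.6,fy=4.6,interpolation=cv2.INTER_CUBIC); cv2.imwrite('pics/c1.png',crop[:,:,::-1])
hsv=cv2.cvtColor(p,cv2.COLOR_RGB2HSV); H,S,V=[hsv[...,i].astype(int) for i in range(3)]
C=cloud('top',d)
roi=np.zeros((420,560),bool); roi[128:250,205:295]=1
def rep(name,m,z):
    m=m&roi; v,u=np.nonzero(m); 
    r=cv2.minAreaRect(np.c_[u,v].astype(np.float32)); b=cv2.boxPoints(r)
    print(name,m.sum(),np.c_[u,v].mean(0).round(1),'medz',np.median(C[m][:,2]).round(1)); print(ray('top',np.c_[u,v].mean(0)[None],z).round(1)); print(ray('top',b,z).round(1).tolist())
rep('blue',(abs(H-110)<12)&(S>120),70)
rep('deck',(abs(H-110)<12)&(S>120)&(abs(C[...,2]-70)<8)&(np.mgrid[:420,:560][0]>186),70)
rep('lane',(S<60)&(V>180)&(abs(C[...,2]-72)<8)&(np.mgrid[:420,:560][0]>175),70)
rep('red',((H<8)|(H>172))&(S>120)&(V>100),100)
rep('green',(abs(H-65)<20)&(S>120)&(V>130),100)
rep('yellow',(abs(H-26)<8)&(S>120),122)
dk=(V<70)&roi&(abs(C[...,2]-100)<8)
n,l,st,ce=cv2.connectedComponentsWithStats(dk.astype(np.uint8))
for i in range(1,n):
    if st[i,4]>20: print('dark',st[i],ray('top',ce[i][None],100).round(1))
E
```

```text
blue 4590 [249.2 191.8] medz 66.6
[[584.5  25.4  70. ]]
[[441.1, 129.6, 70.0], [740.5, 125.1, 70.0], [728.7, -81.6, 70.0], [430.4, -66.3, 70.0]]
deck 2422 [246.2 214.7] medz 68.9
[[517.4  33.3  70. ]]
[[441.9, 129.2, 70.0], [607.2, 128.3, 70.0], [597.8, -74.7, 70.0], [432.9, -67.7, 70.0]]
lane 826 [247.4 215.6] medz 69.8
[[514.7  29.7  70. ]]
[[441.1, 62.5, 70.0], [609.0, 54.3, 70.0], [604.4, -4.4, 70.0], [436.8, 5.5, 70.0]]
red 50 [247.3 213.1] medz 98.4
[[515.9  27.2 100. ]]
[[537.6, 40.7, 100.0], [540.2, 20.9, 100.0], [430.1, 5.3, 100.0], [427.6, 24.7, 100.0]]
green 36 [270.7 216.6] medz 99.3
[[505.4 -37.4 100. ]]
[[512.9, -29.9, 100.0], [512.7, -46.5, 100.0], [498.7, -46.5, 100.0], [498.8, -30.0, 100.0]]
yellow 150 [239.6 180.2] medz 110.9
[[604.   47.2 122. ]]
[[599.7, 93.4, 122.0], [612.9, 93.1, 122.0], [607.1, -6.2, 122.0], [594.0, -5.7, 122.0]]
dark [241 207  13   9  31] [[518.6  25.3 100. ]]
dark [265 215  13  10  28] [[493.1 -42.  100. ]]
```

View pics/c1.png

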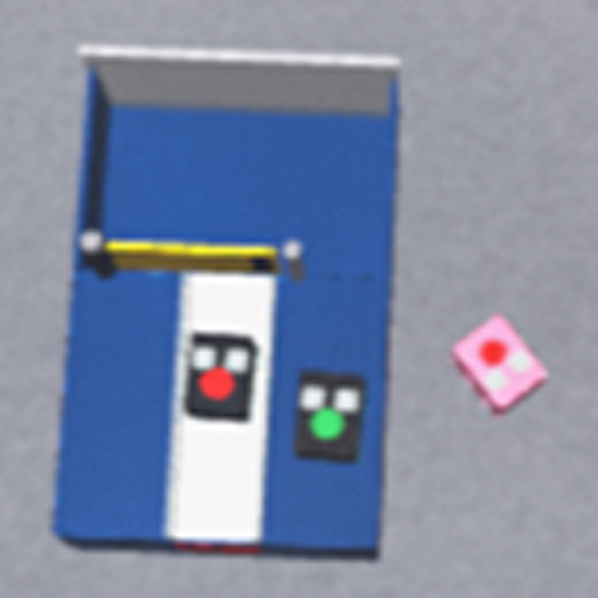

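The crop confirms the choice. The red-dot module lies in the white lane at crop (219,377), and the green one is at (330,415), off the lane. The pink one is outside the box. The hinge post is at (91,241) and the stop post at (291,249).

```bash
python3 - <<'E'
from h import *
f=lambda L:np.array(L)/4.6+[200,125]-0.4
g=lambda L,z:ray('top',f(L),z)[:,:2]
h=g([[91,240]],130)[0]; s=g([[291,248]],128)[0]
print('hinge',h,'stop',s,np.linalg.norm(h-s),'(120)')
dk=g([[55,543],[378,556]],70); print('deck near',dk,np.linalg.norm(dk[0]-dk[1]),'(200)')
ln=g([[167,540],[262,543],[277,274],[182,272]],70); print('lane',ln)
y=(h-s)/np.linalg.norm(h-s); yaw=np.arctan2(-y[0],y[1]);
e=(ln[2]+ln[3]-ln[0]-ln[1])/2; print('yaw',yaw,'lane yaw',np.arctan2(e[1],e[0]), 'deck yaw',np.arctan2(-(dk[0]-dk[1])[0],(dk[0]-dk[1])[1]))
x=np.array([y[1],-y[0]]); O=(h-78*y+s+42*y)/2
print('O',O)
B=lambda P:np.c_[(P-O)@x,(P-O)@y].round(1)
print('hinge etc',B(np.array([h,s])),B(dk),B(ln))
print('mod top corners', B(g([[193,336],[255,340],[250,419],[185,416]],100)))
print('mod dot',B(g([[217,384]],100)),'good',B(g([[304,372],[364,377],[357,461],[296,455]],100)))
# side view clouds
p=np.load('pics/side1.npz'); d=p['d'];p=p['p'];C=cloud('side',d)
hsv=cv2.cvtColor(p,cv2.COLOR_RGB2HSV); H,S,V=[hsv[...,i].astype(int) for i in range(3)]
m=(abs(H-26)<8)&(S>120); m[:140]=0;m[210:]=0;m[:,:285]=0;m[:,325:]=0
Q=C[m]; print('flap side',m.sum(),B(np.percentile(Q,[5,50,95],axis=0)[:,:2]),np.percentile(Q[:,2],[2,50,98]))
m=((H<8)|(H>172))&(S>120); m[:170]=0;m[200:]=0;m[:,:260]=0;m[:,300:]=0
v,u=np.nonzero(m); print('red side',m.sum(),u.mean(),v.mean(),B(ray('side',[[u.mean(),v.mean()]],100)[:,:2]))
E
```

```text
hinge [611.94142906 101.80404307] stop [606.53187701 -17.08845944] 119.01550489555088 (120)
deck near [[438.6777925  129.11166434]
 [429.02500502 -67.0550943 ]] 196.40410765024333 (200)
lane [[439.91057375  61.1049348 ]
 [437.56975509   3.36253679]
 [606.83593118  -4.8475596 ]
 [608.66137355  54.68417488]]
yaw -0.045468163277648625 lane yaw -0.043257381871999755 deck yaw -0.04916739196935274
O [608.41850806  24.37639479]
hinge etc [[ -0.   77.5]
 [ -0.  -41.5]] [[-174.3   96.9]
 [-175.1  -99.5]] [[-170.    29. ]
 [-169.7  -28.8]
 [  -0.3  -29.3]
 [  -1.1   30.3]]
mod top corners [[-49.3  17.1]
 [-50.4 -20.5]
 [-99.1 -20.1]
 [-98.7  18.9]]
mod dot [[-78.4   0.9]] good [[ -69.1  -51.1]
 [ -70.9  -87.3]
 [-122.3  -85.3]
 [-120.   -48.7]]
flap side 111 [[ -4.  -21.1]
 [ -3.1  29.3]
 [ -1.4  72.5]] [ 78.84760858 106.8491638  124.40286765]
red side 34 279.0 181.8235294117647 [[-80.6  -0.3]]
```

```bash
cat > plan.py <<'E'
from h import *
O=np.array([608.4,24.4]); BY=-0.045
Rb=lambda a:np.array([[np.cos(a),-np.sin(a)],[np.sin(a),np.cos(a)]])
def pose(cx,cy,phi,gap=93.8):   # pusher contact corner in box frame -> TCP world xy, tool-y angle, flap angle
    P=np.array([cx,cy])-Rb(phi)@[6.25,-8]; F=P+Rb(phi)@[gap+12.5,0]
    cor=F+np.array([[a*6.25,b*8] for a in(1,-1) for b in(1,-1)])@Rb(phi).T
    v=cor-[0,78]; th=0
    for t in np.arange(0,1.45,.005):   # panel direction (sin,-cos), deck-side normal (-cos,-sin)
        if (v@[-np.cos(t),-np.sin(t)]).min()<2: th=t
    r=(v@[np.sin(th),-np.cos(th)])[np.argmin(v@[-np.cos(th),-np.sin(th)])]
    return O+Rb(BY)@((P+F)/2),phi+BY,th,r,cor
E
python3 - <<'E'
from plan import *
for cx,phi in [(-112,.34),(-100,.34),(-90,.34),(-80,.34),(-70,.34),(-60,.38),(-50,.42),(-40,.46),(-30,.50),(-20,.54),(-10,.58),(-4,.6)]:
    w,a,th,r,c=pose(cx,1,phi); print(cx,phi,'TCP',w.round(1),'ang deg',np.degrees(a).round(1),'flap',round(th,2),'r',r.round(0),'Fmin y',c[:,1].min().round(1),'Fmaxx',c[:,0].max().round(1))
s=manip.read_state(); print(s['eef_pos'],np.degrees(np.arctan2(-np.cos(s['eef_rot'][2]),np.sin(s['eef_rot'][2]))))
E
```

```text
-112 0.34 TCP [539.1  51.7] ang deg 16.9 flap 0 r 42.0 Fmin y 32.3 Fmaxx -11.8
-100 0.34 TCP [551.1  51.2] ang deg 16.9 flap 0.05 r 42.0 Fmin y 32.3 Fmaxx 0.2
-90 0.34 TCP [561.1  50.7] ang deg 16.9 flap 0.29 r 43.0 Fmin y 32.3 Fmaxx 10.2
-80 0.34 TCP [571.1  50.3] ang deg 16.9 flap 0.58 r 30.0 Fmin y 32.3 Fmaxx 20.2
-70 0.34 TCP [581.1  49.8] ang deg 16.9 flap 0.8 r 36.0 Fmin y 32.3 Fmaxx 30.2
-60 0.38 TCP [590.2  51.1] ang deg 19.2 flap 1.02 r 40.0 Fmin y 35.8 Fmaxx 38.7
-50 0.42 TCP [599.2  52.3] ang deg 21.5 flap 1.18 r 45.0 Fmin y 39.2 Fmaxx 47.1
-40 0.46 TCP [608.2  53.4] ang deg 23.8 flap 1.3 r 51.0 Fmin y 42.6 Fmaxx 55.3
-30 0.5 TCP [617.1  54.5] ang deg 26.1 flap 1.39 r 57.0 Fmin y 46.0 Fmaxx 63.3
-20 0.54 TCP [625.9  55.6] ang deg 28.4 flap 1.44 r 64.0 Fmin y 49.2 Fmaxx 71.2
-10 0.58 TCP [634.7  56.6] ang deg 30.7 flap 1.44 r 70.0 Fmin y 52.4 Fmaxx 78.9
-4 0.6 TCP [640.1  57.1] ang deg 31.8 flap 1.44 r 75.0 Fmin y 54.0 Fmaxx 83.7
[166.5405048  523.94093715 204.95202138] 72.36688660138704
```

jog_arm:
  plan: [0.02, -0.025, 0, 0, 0, -4, 0.05, -0.063, 0, 0, 0, -9, 0.08, -0.1, 0, 0, 0, -15, 0.11, -0.14, 0, 0, 0, -20, 0.14, -0.177, 0, 0, 0, -25, 0.17, -0.215, 0, 0, 0, -30, 0.2, -0.253, 0, 0, 0, -35, 0.23, -0.29, 0, 0, 0, -40, 0.26, -0.328, 0, 0, 0, -45, 0.29, -0.366, 0, 0, 0, -50, 0.32, -0.405, 0, 0, 0, -55, 0.345, -0.437, 0, 0, 0, -55.5, 0.362, -0.458, 0, 0, 0, -55.5, 0.3725, -0.472, 0, 0, 0, -55.5, 0.3725, -0.472, 0, 0, 0, -55.5, 0.3725, -0.472, 0, 0, 0, -55.5, 0.3725, -0.472, 0, 0, 0, -55.5]
  claw: 0.094

```text
clock: 1.8
eef_pos: [538.6, 53.2, 205.5]
eef_rot: [3.142, -0.0, 1.866]
wrist_force: [0.2, 0.2, 0.6]
finger_gap: 94.1
finger_force: 0.0
```

jog_arm:
  plan: [0, -0.001, -0.02, 0, 0, 0, 0, -0.001, -0.045, 0, 0, 0, 0, -0.001, -0.06, 0, 0, 0, 0, -0.001, -0.068, 0, 0, 0, 0, -0.001, -0.068, 0, 0, 0]

```text
clock: 2.3
eef_pos: [538.6, 51.8, 137.0]
eef_rot: [-3.141, -0.0, 1.866]
wrist_force: [-0.5, -0.5, 1.7]
finger_gap: 93.8
finger_force: 0.0
```

```bash
python3 - <<'E'
from plan import *
p,d=snap('side','side2'); c1=cv2.resize(p[110:240,230:370],None,fx=4,fy=4,interpolation=cv2.INTER_CUBIC)
cv2.imwrite('pics/c2.png',c1[:,:,::-1])
s=manip.read_state(); print(s['eef_pos'],s['eef_rot'],s['clock'])
c=get_calibration('side')
def proj(w):
    q=R.from_euler('xyz',c['attitude']).inv().apply(w-c['origin']); return q[0]/q[2]*c['fx']+c['cx'],q[1]/q[2]*c['fy']+c['cy']
a=0.295; t=s['eef_pos']
for sg in(-1,1): print((np.array(proj(t+sg*53*np.array([np.cos(a),np.sin(a),0])))-[230,110])*4)
E
```

```text
[539.05872122  51.65904656 137.850021  ] [3.14141282e+00 1.90161846e-05 1.86590062e+00] 2.35
[140.3418533  250.68878036]
[263.79794384 202.95148837]
```

View pics/c2.png

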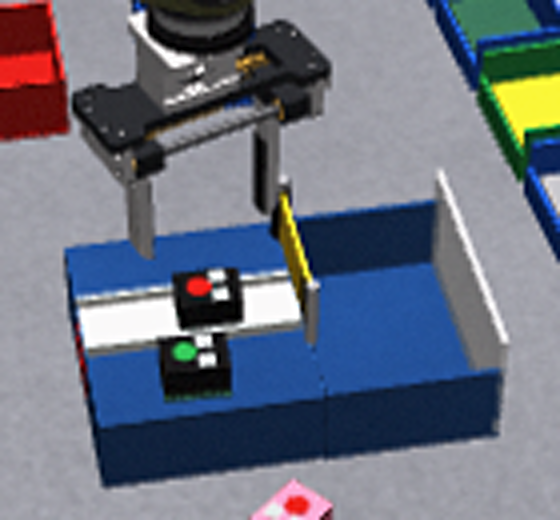

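The pusher fingertip at (142,250) is behind the module, and the flap finger at (264,205) is just in front of the flap. Both are where I computed, so I'll descend.

jog_arm:
  plan: [0, 0, -0.015, 0, 0, 0, 0, 0, -0.035, 0, 0, 0, 0, 0, -0.048, 0, 0, 0, 0, 0, -0.054, 0, 0, 0, 0, 0, -0.054, 0, 0, 0, 0, 0, -0.054, 0, 0, 0]

```text
clock: 2.95
eef_pos: [539.6, 51.2, 84.3]
eef_rot: [3.141, 0.0, 1.865]
wrist_force: [0.5, -0.7, -0.2]
finger_gap: 93.8
finger_force: 0.0
```

```bash
python3 - <<'E'
from plan import *
p,d=snap('side','side3'); c1=cv2.resize(p[125:225,235:365],None,fx=5,fy=5,interpolation=cv2.INTER_CUBIC)
cv2.imwrite('pics/c3.png',c1[:,:,::-1])
s=manip.read_state(); print(s['eef_pos'],s['wrist_force'],s['clock'])
for cx,phi in [(-112,.34),(-106,.34),(-100,.34),(-90,.34),(-80,.34),(-70,.34),(-60,.36),(-50,.38),(-40,.40),(-30,.42),(-20,.44),(-10,.46),(-2,.46)]:
    w,a,th,r,c=pose(cx,1,phi); print(cx,phi,'d',(w-[539,51.7]).round(1),'turn',np.degrees(phi-.34).round(1),'flap',round(th,2),'r',r.round(0),'Fmin y',c[:,1].min().round(1),'Fmaxx',c[:,0].max().round(1))
E
```

```text
[539.60239693  51.18801593  84.33253518] [-0.65150426 -0.13728882  1.03648643] 3.0
-112 0.34 d [0.1 0. ] turn 0.0 flap 0 r 42.0 Fmin y 32.3 Fmaxx -11.8
-106 0.34 d [ 6.1 -0.2] turn 0.0 flap 0 r 42.0 Fmin y 32.3 Fmaxx -5.8
-100 0.34 d [12.1 -0.5] turn 0.0 flap 0.05 r 42.0 Fmin y 32.3 Fmaxx 0.2
-90 0.34 d [22.1 -1. ] turn 0.0 flap 0.29 r 43.0 Fmin y 32.3 Fmaxx 10.2
-80 0.34 d [32.1 -1.4] turn 0.0 flap 0.58 r 30.0 Fmin y 32.3 Fmaxx 20.2
-70 0.34 d [42.1 -1.9] turn 0.0 flap 0.8 r 36.0 Fmin y 32.3 Fmaxx 30.2
-60 0.36 d [51.6 -1.5] turn 1.1 flap 0.99 r 42.0 Fmin y 34.0 Fmaxx 39.5
-50 0.38 d [61.2 -1.1] turn 2.3 flap 1.12 r 48.0 Fmin y 35.8 Fmaxx 48.7
-40 0.4 d [70.7 -0.7] turn 3.4 flap 1.22 r 56.0 Fmin y 37.5 Fmaxx 57.9
-30 0.42 d [80.2 -0.3] turn 4.6 flap 1.3 r 63.0 Fmin y 39.2 Fmaxx 67.1
-20 0.44 d [89.7  0. ] turn 5.7 flap 1.36 r 71.0 Fmin y 41.0 Fmaxx 76.2
-10 0.46 d [99.1  0.4] turn 6.9 flap 1.4 r 80.0 Fmin y 42.6 Fmaxx 85.3
-2 0.46 d [107.1   0. ] turn 6.9 flap 1.42 r 88.0 Fmin y 42.6 Fmaxx 93.3
```

View pics/c3.png

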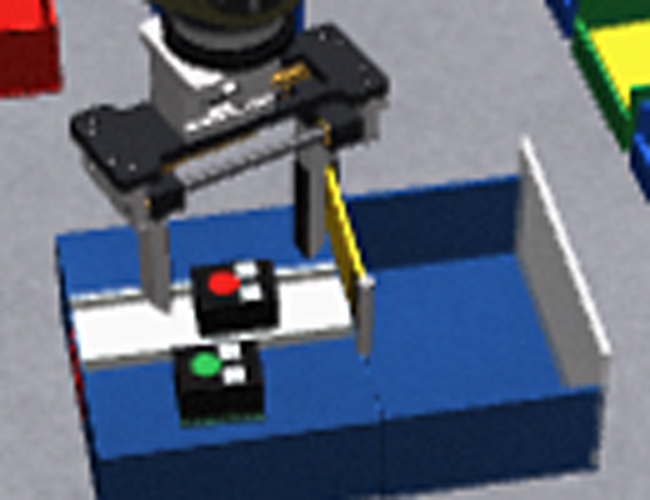

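The pusher at (160,305) is clear behind the module, and the flap finger at (312,250) is short of the flap. Next is the first half: open the flap and advance until the module front is just before the gate.

jog_arm:
  plan: [0.003, 0, 0, 0, 0, 0, 0.006, 0, 0, 0, 0, 0, 0.009, 0, 0, 0, 0, 0, 0.012, -0.0005, 0, 0, 0, 0, 0.015, -0.0005, 0, 0, 0, 0, 0.018, -0.001, 0, 0, 0, 0, 0.021, -0.001, 0, 0, 0, 0, 0.024, -0.001, 0, 0, 0, 0, 0.027, -0.001, 0, 0, 0, 0, 0.03, -0.0015, 0, 0, 0, 0, 0.033, -0.0015, 0, 0, 0, 0, 0.036, -0.0015, 0, 0, 0, 0, 0.039, -0.002, 0, 0, 0, 0, 0.042, -0.002, 0, 0, 0, 0, 0.045, -0.002, 0, 0, 0, 0.4, 0.048, -0.002, 0, 0, 0, 0.8, 0.05, -0.0015, 0, 0, 0, 1.1, 0.051, -0.0015, 0, 0, 0, 1.1, 0.051, -0.0015, 0, 0, 0, 1.1]

```text
clock: 4.9
eef_pos: [589.8, 49.3, 83.1]
eef_rot: [-3.14, 0.0, 1.884]
wrist_force: [-4.3, -1.6, 0.6]
finger_gap: 93.6
finger_force: 2.3
```

```bash
python3 - <<'E'
from plan import *
p,d=snap('side','side4'); c1=cv2.resize(p[125:225,235:365],None,fx=5,fy=5,interpolation=cv2.INTER_CUBIC)
cv2.imwrite('pics/c4.png',c1[:,:,::-1])
s=manip.read_state(); print(s['eef_pos'],s['wrist_force'],s['finger_gap'],s['clock'])
E
```

```text
[589.83442272  49.3260651   83.04845966] [-4.93947961 -1.47664895 -0.7080979 ] 94.17088180102499 4.95
```

View pics/c4.png

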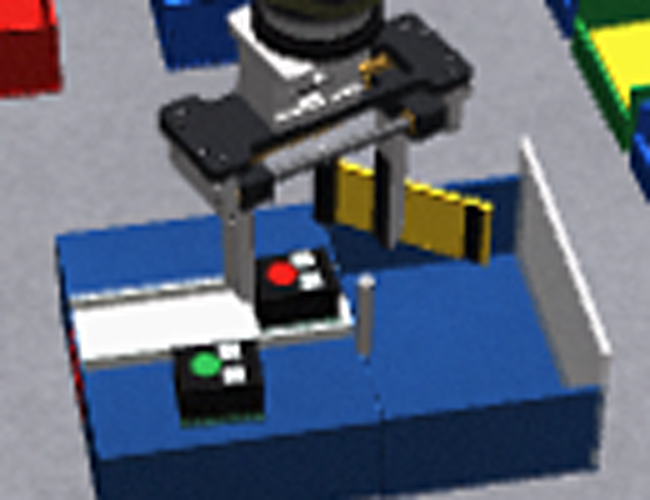

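The flap is open, held by the finger at (393,240), and its free edge is at (480,235). The module at (297,285) is straight, with its front just before the gate. I'll push it on until it drops.

jog_arm:
  plan: [0.003, 0, 0, 0, 0, 0.4, 0.006, 0, 0, 0, 0, 0.8, 0.009, 0, 0, 0, 0, 1.1, 0.012, 0.0005, 0, 0, 0, 1.5, 0.016, 0.0005, 0, 0, 0, 2, 0.02, 0.001, 0, 0, 0, 2.4, 0.024, 0.001, 0, 0, 0, 2.9, 0.028, 0.001, 0, 0, 0, 3.3, 0.032, 0.0015, 0, 0, 0, 3.7, 0.036, 0.0015, 0, 0, 0, 4.1, 0.04, 0.0015, 0, 0, 0, 4.5, 0.043, 0.0015, 0, 0, 0, 4.6, 0.046, 0.0015, 0, 0, 0, 4.6, 0.048, 0.0015, 0, 0, 0, 4.6, 0.048, 0.0015, 0, 0, 0, 4.6, 0.048, 0.0015, 0, 0, 0, 4.6]

```text
clock: 6.55
eef_pos: [638.4, 51.0, 83.5]
eef_rot: [3.141, 0.0, 1.964]
wrist_force: [0.5, -3.6, -1.4]
finger_gap: 94.1
finger_force: 1.5
```

```bash
python3 - <<'E'
from plan import *
p,d=snap('side','side5'); c1=cv2.resize(p[125:225,235:365],None,fx=5,fy=5,interpolation=cv2.INTER_CUBIC)
cv2.imwrite('pics/c5.png',c1[:,:,::-1])
s=manip.read_state(); print(s['eef_pos'],s['wrist_force'],s['finger_gap'],s['clock'])
E
```

```text
[638.34411005  50.97509198  83.47880503] [ 0.96448235 -3.11160713 -1.65018277] 94.00787649718605 6.6
```

View pics/c5.png

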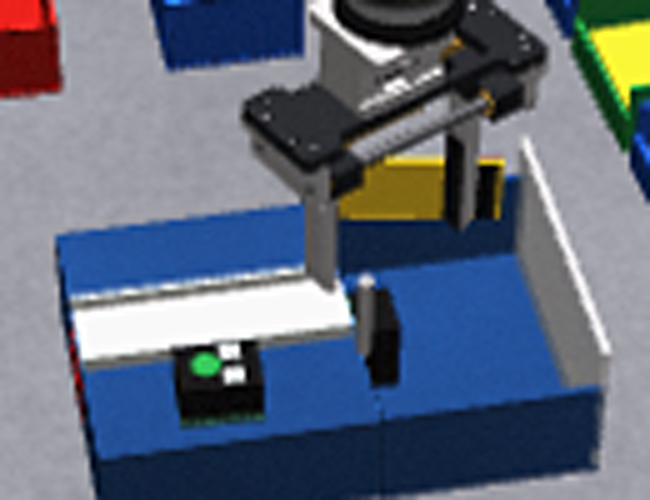

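The module is off the lane and in the bin, nose down at (383,335). Before letting the flap close, I'll check that it's below the flap's lower edge.

```bash
python3 - <<'E'
from plan import *
q=np.load('pics/side5.npz');p=q['p'];C=cloud('side',q['d'])
hsv=cv2.cvtColor(p,cv2.COLOR_RGB2HSV)
B=(C[...,:2]-O)@Rb(BY); z=C[...,2]
v,u=np.mgrid[:420,:560]
m=(u>300)&(u<318)&(v>176)&(v<208)&(B[...,0]>1)&(z>10)&(z<100)&((hsv[...,2]<70)|(abs(hsv[...,0].astype(int)-65)<20)&(hsv[...,1]>80))
Q=np.c_[B[m],z[m]]; print(m.sum(),np.percentile(Q,[2,25,50,75,98],axis=0).round(1))
pt,dt=snap('top','top5'); 
a=cv2.resize(p[165:215,290:340],None,fx=8,fy=8,interpolation=cv2.INTER_CUBIC); b=cv2.resize(pt[125:225,200:300],(400,400),interpolation=cv2.INTER_CUBIC)
cv2.imwrite('pics/c6.png',np.hstack([a,b])[:,:,::-1])
E
```

```text
119 [[  2.3 -42.   10.7]
 [ 14.1 -12.3  21.6]
 [ 20.   -9.1  40.7]
 [ 24.2  10.6  54.3]
 [ 44.4  97.4  83.6]]
```

View pics/c6.png

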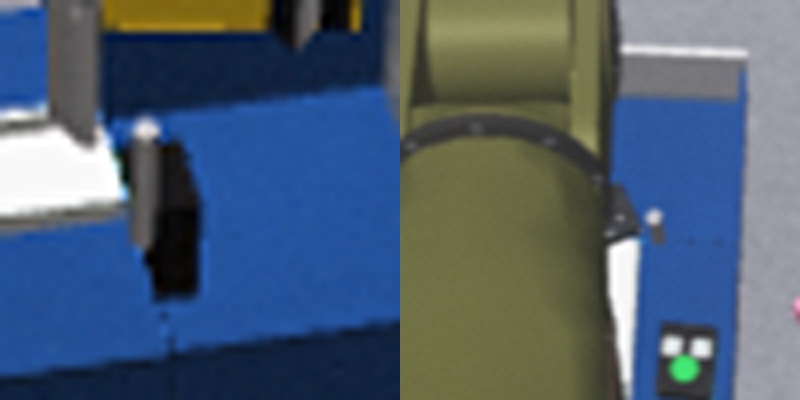

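It stands nose down on the bin floor, about 55 mm high, so it is below the flap's lower edge at 74 mm. I'll back out along the same path so the flap closes gently on the finger.

jog_arm:
  plan: [-0.005, 0, 0, 0, 0, -0.3, -0.012, -0.0005, 0, 0, 0, -1, -0.02, -0.0005, 0, 0, 0, -1.8, -0.028, -0.001, 0, 0, 0, -2.6, -0.036, -0.001, 0, 0, 0, -3.4, -0.044, -0.0015, 0, 0, 0, -4.2, -0.051, -0.001, 0, 0, 0, -5, -0.058, -0.001, 0, 0, 0, -5.7, -0.064, -0.0005, 0, 0, 0, -5.7, -0.07, -0.0005, 0, 0, 0, -5.7, -0.075, 0, 0, 0, 0, -5.7, -0.08, 0, 0, 0, 0, -5.7, -0.084, 0, 0, 0, 0, -5.7, -0.088, 0, 0, 0, 0, -5.7, -0.092, 0.0005, 0, 0, 0, -5.7, -0.096, 0.0005, 0, 0, 0, -5.7, -0.1, 0.0005, 0, 0, 0, -5.7, -0.103, 0.0005, 0, 0, 0, -5.7, -0.103, 0.0005, 0, 0, 0, -5.7, -0.103, 0.0005, 0, 0, 0, -5.7]

```text
clock: 8.65
eef_pos: [535.2, 51.6, 83.5]
eef_rot: [3.141, 0.0, 1.865]
wrist_force: [0.6, -0.1, 0.5]
finger_gap: 93.9
finger_force: 0.0
```

jog_arm:
  plan: [0, 0, 0.015, 0, 0, 0, 0, 0, 0.04, 0, 0, 0, 0, 0, 0.07, 0, 0, 0, 0, 0, 0.1, 0, 0, 0, 0, 0, 0.13, 0, 0, 0, -0.01, 0.03, 0.15, 0, 0, 0, -0.03, 0.07, 0.16, 0, 0, 0, -0.05, 0.11, 0.16, 0, 0, 0, -0.07, 0.15, 0.16, 0, 0, 0, -0.09, 0.19, 0.16, 0, 0, 0, -0.11, 0.23, 0.16, 0, 0, 0, -0.13, 0.26, 0.16, 0, 0, 0, -0.14, 0.28, 0.16, 0, 0, 0, -0.14, 0.28, 0.16, 0, 0, 0, -0.14, 0.28, 0.16, 0, 0, 0]

```text
clock: 10.15
eef_pos: [395.2, 331.5, 243.4]
eef_rot: [-3.142, 0.0, 1.866]
wrist_force: [0.1, 0.3, 0.9]
finger_gap: 93.6
finger_force: 0.0
```

```bash
python3 - <<'E'
from plan import *
ps,ds=snap('side','side7'); pt,dt=snap('top','top7')
a=cv2.resize(ps[140:240,240:360],(400,333),interpolation=cv2.INTER_CUBIC); b=cv2.resize(pt[125:255,200:330],(333,333),interpolation=cv2.INTER_CUBIC)
cv2.imwrite('pics/c7.png',np.hstack([a,b])[:,:,::-1])
s=manip.read_state(); print(s['eef_pos'],s['wrist_force'],s['clock'])
C=cloud('top',dt); B=(C[...,:2]-O)@Rb(BY)
hsv=cv2.cvtColor(pt,cv2.COLOR_RGB2HSV)
m=(hsv[...,2]<70)&(B[...,0]>3)&(B[...,0]<120)&(abs(B[...,1])<40)&(C[...,2]<75)
print(m.sum(),np.percentile(np.c_[B[m],C[m][:,2]],[5,50,95],axis=0).round(1) if m.sum() else '')
E
```

```text
[395.6576968  330.87069662 243.40555024] [-0.02591002 -0.29086781 -0.21494517] 10.25
8 [[23.2 -6.2 52.6]
 [24.3  3.3 55.9]
 [25.2 12.2 59.5]]
```

View pics/c7.png

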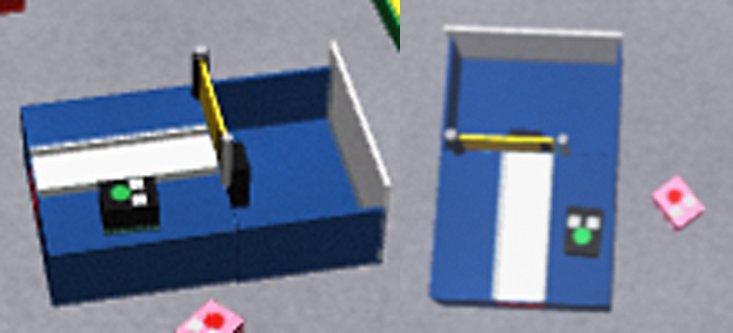

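The flap is closed (side view, about (215,110)). The module is in the bin behind it at (238,175), top at z ≈ 56. The good module and the pink look-alike haven't moved, and the arm is clear.

```bash
python3 -c "
from cell import manip
print(manip.sign_off())"
```

```text
the job is handed in; nothing more can be done
None
```

The rejected module is in the bin and the flap is closed, handed in at about 10 s. The flap and the module began moving almost together because the fingers couldn't span both positions, but the flap was about 1 rad open before the module reached the gate.

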